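# Open the child-safe vitamin bottle at the breakfast table

## Task

The sugar shaker stands so close to the vitamin bottle that it crowds the cap: first stand it upright on the free half of the wooden tray and let go of it. Then open the bottle's child-safe cap: press the cap down, keep it pressed while twisting it anticlockwise (seen from above) until it is free, and lift it off. Finish while still holding the cap in the gripper, upright and still, straight above the open bottle and about 8 cm higher than where it sat, and leave everything else on the table alone.

Things in the scene. Friction and masses are not known exactly. Their poses are not given: they have to be found in the camera images.
- bottle: White plastic vitamin bottle, 37 mm in diameter, held fast in a low dark rubber one-hand holder (66 mm in diameter at the table, 26 mm high) that neither slides nor turns. Origin: on the bottle's axis at table height; z up, x points roughly to where the sugar shaker stands at the start.
- bottle_mouth (a point): Centre of the rim of the bottle's neck, 74.5 mm above the table. A spring-loaded seal disc in the mouth (16 mm in diameter, standing up to 7.5 mm above the rim) pushes the cap up with 5 N when closed, 8 N when the cap is pressed down 6 mm; the cap stops dead on the rim at 7.5 mm.
- cap_center (a point): Centre (half-way up) of the white ribbed push-and-turn cap: round, 48 mm in diameter, 34 mm tall, 45 g, open below. Closed, its centre is 75 mm and its flat top 92 mm above the table, and its x axis lies along the bottle's; below it nothing is wider than 37 mm down to the holder. It can be gripped round its side at any angle, and pressed and turned in that grip (40 N or more).
- cap_top (a point): Centre of the cap's flat top. Three lugs inside the cap lock it: it neither lifts nor turns until pressed down more than 4.5 mm (5.5 to 7 mm is good). Kept pressed, it turns anticlockwise seen from above; from 45 to 75 degrees (best 60) the lugs are free and it lifts straight off; a stop comes at about 78 degrees.
- shaker_center (a point): Centre (half-way up) of the blue glass sugar shaker with domed steel lid: 60 mm in diameter up to 118 mm above its foot, 155 mm tall, 0.2 to 0.5 kg, z up. It stands on the table, its axis 66 to 69 mm from the bottle's, which leaves only 12 to 15 mm to the cap: grip it with the fingers on the two sides that lie across the line to the bottle.
- tray: Light wooden tray, 200 mm along its x, 260 mm along its y, wall 7 mm thick and 24 mm high; it does not slide. Origin: centre of its underside, at table height. Floor 7 mm above the table. Low handle loops (40 mm above the table) on the two short ends at y = +-127 mm. The egg cup stands in its +y half.
- tray_free (a point): Middle of the free half of the tray, on its floor (7 mm above the table), 55 mm from the tray's centre towards its -y end; axes as the tray's.
- egg_cup: Stainless steel egg cup, 49 mm in diameter, 62 mm tall, standing in the other half of the tray; origin at its foot. Leave it.
- butter_bell: White porcelain butter bell, 100 mm in diameter, 99 mm tall, between the robot and the task's things; origin at its foot. Leave it.
- pepper_mill: Dark wood pepper mill with a steel button on top, 58 mm in diameter, 185 mm tall, towards the back; origin at its foot. Leave it.
- mug: White mug, 82 mm in diameter, 92 mm tall, far right; origin at its foot. Leave it.
- tumbler: Clear tumbler, 70 mm in diameter, 110 mm tall, back left; origin at its foot. Leave it.
- bowl: White bowl, 144 mm in diameter, 55 mm tall, far left; origin at its foot. Leave it.
- salt: Small glass salt cellar with a steel top, 46 mm in diameter, 70 mm tall, back right; origin at its foot. Leave it.

How it is judged:
On the way, in this order (a step that is already met when the one before it is completed fails the run):
1. the sugar shaker stands upright on the tray, let go of (x of shaker_center in the frame of tray between -0.075 and 0.075 m and y of shaker_center in the frame of tray between -0.105 and 0.105 m and z of shaker_center in the frame of tray between 0.079 and 0.09 m and angle between shaker_center's own z axis and vertical below 0.1 rad and contact force between the fingers and shaker below 0.1 N and linear speed of shaker below 0.03 m/s), for 0.2 s.
2. the cap is pressed down at least 4 mm by the gripper, before it is twisted (within 0.2 rad of closed) (z of cap_center in the frame of bottle below 0.071 m and angle between the x axis of cap_center and the x axis of bottle, either way round below 0.2 rad and horizontal distance between cap_center and bottle below 0.006 m and contact force between the fingers and cap above 1 N), for 0.1 s.
3. the cap is twisted at least 40 degrees while still on the neck (angle between the x axis of cap_center and the x axis of bottle, either way round above 0.7 rad and z of cap_center in the frame of bottle below 0.09 m and horizontal distance between cap_center and bottle below 0.006 m), for 0.02 s.
At the end, for the whole second after the job is handed in: The cap is held in the fingers, still (under 3 cm/s) and upright within 0.3 rad, 4 to 14 cm above where it sat and within 3 cm of the bottle's axis, touching nothing of the bottle; the sugar shaker stands upright on the tray's floor, inside its walls, at rest and not touched by the robot (x of shaker_center in the frame of tray between -0.075 and 0.075 m and y of shaker_center in the frame of tray between -0.105 and 0.105 m and z of shaker_center in the frame of tray between 0.079 and 0.09 m and angle between shaker_center's own z axis and vertical below 0.1 rad and contact force between the arm and shaker below 0.1 N and linear speed of shaker below 0.02 m/s and z of cap_center in the frame of bottle between 0.115 and 0.215 m and horizontal distance between cap_center and bottle below 0.03 m and angle between cap_center's own z axis and vertical below 0.3 rad and linear speed of cap below 0.03 m/s and contact force between the fingers and cap above 1 N and contact force between cap and bottle below 0.05 N); the arm keeps its last pose, push and grip.
It fails at once if the sugar shaker is tipped by more than 0.6 rad (angle between shaker_center's own z axis and vertical above 0.6 rad).
It fails at once if a bystander is pushed more than 3 cm or tipped by more than 0.5 rad (distance of any of butter_bell, pepper_mill, egg_cup, mug, tumbler, bowl, salt from where it was at the start of the episode above 0.03 m or angle between any of butter_bell, pepper_mill, egg_cup, mug, tumbler, bowl, salt's own z axis and vertical above 0.5 rad).
It also fails if it takes over 54 s, if anything falls off the work surface, if the arm or the gripper's body presses on something with over 40 N, if the wrist force passes 120 N, or if a joint passes its speed limit or range.

## Robot

A 7-joint arm with a two-finger parallel gripper is mounted at the origin on the work surface. World frame = base frame: x ahead of the robot, y to its left, z up, the work surface at z = 0. Lengths are in m, angles in rad, forces in N, time in s.
With the tool pointing down it reaches from about 0.4 to 0.875 m from the base axis. Payload 19.3 kg.
Tool frame: the origin (TCP) lies midway between the tips of the shut fingers; the grasp point (between the pads) lies 19 mm behind it (tcp_to_grasp is the z of the grasp point in the tool frame, in m); z points along the fingers, y is the line along which they close (so a half turn about z gives the same grasp; the last joint's range is limited). The gripper opens to 85 mm and grips with 20 to 120 N. Pads are 22 mm wide; open, the fingers measure 114 mm over their backs; the gripper's body (76 mm by 85 mm) begins 54 mm behind the grasp point. The pads swing forward as they close: fully open they stand 13 mm farther back than shut.
Start: joints at [-1.4, 0.521, -0.036, 1.599, 0.021, 1.021, -0.113], TCP at [0.149, 0.607, 0.231] pointing down, gripper open.
Joint ranges: [-2.91, 2.91], [-0.3, 2.13], [-1.5, 1.42], [0.17, 2.43], [-1.26, 4.41], [0.16, 1.93], [-2.52, 2.52]. Speed limits (rad/s): [1.89, 1.89, 2.39, 2.39, 3.01, 3.01, 3.01].

## Interface

Orientations are given as [roll, pitch, yaw] about the fixed x, y, z axes, in that order (R = Rz(yaw) Ry(pitch) Rx(roll)).
In Python, from workcell import * gives the robot as it stands.
- The arm moves only by the tool send_rows, never from a script. Its argument "increments" is a list of rows, each a list of 3 entries, a list of its own where there are three numbers: the shift along the tool's x, y, z in mm, then the turn, a rotation vector about the tool's x, y, z in degrees, then the gripper's target within -1 to 1 (fully open at 1, half-way at 0, shut at -1). In form: [[[x, y, z], [wx, wy, wz], grip], ...]. A call has 1 to 10 rows; each row is the pose to reach, as a shift and turn from the pose commanded when the call began, along the tool's axes at that moment; what a row does not reach only later rows make up. A row lasts 1/10 s, in which the tool goes at most 50 mm and 8.59 degrees, less where a joint would pass 70% of its speed; a pose out of reach is approached as far as the arm can. A call with a gripper value outside its range is refused whole. The fingers move at their own pace and stop on an object; "newtons" is the grip in N (left out, the last holds). Time passes only in rows, so rows that repeat a pose let the fingers close. It gives the time, the measured TCP pose, the force, the opening and the grip force at its end, in the units of the state.
- observe(): the state, without advancing time (a new reading comes with each control period).
- grab_frame(name): name is "side" or "top"; returns the picture (400x640x3 uint8, blue, green, red); there is no depth.
- camera_params(name): a dict with "fovy" (degrees; the focal length in pixels is half the picture's height over the tangent of half this angle, whatever the lens; pixels are square), "cx", "cy" (the principal point, pixels), "extrinsics" (4x4, takes a point from world to camera coordinates). Camera axes: x right, y down, z forward; pixel columns grow to the right and rows downward; lengths in m; the calibration is good to about 2 mm. A picture is of the moment at which its call begins. camera_params takes no time and is no camera call.
- job_done(): hands the job in; it is judged then, once.
The state is a dict: "clock": time; "qpos": joint angles; "qd": joint speeds; "joint_efforts": joint torques, N m; "position": TCP position; "tool_rot": TCP orientation; "force": force on the tool from outside, world axes, zero at the start; "moment": the same for the moment, N m; "grip_width": finger opening in m; "finger_force": force on a finger pad.
Only numpy, scipy, OpenCV 4.12 (cv2) and the standard library are available. Lean on these libraries where they do the work, as an engineer would, in place of code of your own. Each camera call takes 0.05 s, during which the arm holds its last target. There are 200 camera calls.

## Working session

There is one attempt and no reset: what is moved stays moved. The work goes in short steps, Python scripts to look and compute and a tool call to move; the robot and the scene stay as the last step left them, time stands still between calls to the robot, and variables do not carry over. Pictures are saved under pics/ and viewed, at most 10 in all, crops included, and the job is handed in when it is done.

Besides the shell and the picture viewer there is one more tool, called after "Request:" as name(argument=value, ...) on one line, values as JSON. send_rows: Moves the arm, as the interface text tells. Its arguments: {"type":"object","properties":{"increments":{"type":"array"},"newtons":{"type":"number"}},"required":["increments"]}

```bash
mkdir -p pics
python3 - <<'E'
from workcell import *
import cv2
for n in ("side","top"):
    cv2.imwrite(f"pics/{n}0.png",grab_frame(n)); c=camera_params(n); print(n,c["fovy"],c["cx"],c["cy"],c["extrinsics"], [k for k in c])
s=observe();print(s)
E
```

```text
side 55.06451037366253 316.9202219895306 196.15628840507424 [[-0.99653828 -0.08306731  0.00335843  0.55924823]
 [-0.04760044  0.536999   -0.84223884  0.10999526]
 [ 0.06815904 -0.83948311 -0.5390941   1.19048054]
 [ 0.          0.          0.          1.        ]] ['fovy', 'cx', 'cy', 'extrinsics']
top 43.43587251868591 322.6503452056113 195.92459466770862 [[ 0.01159352 -0.99990397 -0.00759262  0.00760283]
 [-0.98955266 -0.0103816  -0.14379759  0.54456052]
 [ 0.14370496  0.00918042 -0.98957799  1.97206277]
 [ 0.          0.          0.          1.        ]] ['fovy', 'cx', 'cy', 'extrinsics']
{'clock': 0.1, 'qpos': array([-1.40024056,  0.5219575 , -0.03633449,  1.59995796,  0.02121729,
        1.0211151 , -0.11279914]), 'qd': array([ 0.00022508, -0.00070322,  0.00087842, -0.00229461, -0.00089814,
       -0.002039  ,  0.0018146 ]), 'joint_efforts': array([ 4.95731030e-03, -9.28454018e+01,  1.98415719e+00, -3.70529079e+01,
        1.80907035e-02,  5.25491982e-03,  3.55527085e-06]), 'position': array([0.14898303, 0.60666134, 0.2307788 ]), 'tool_rot': array([-3.14054379e+00,  8.57756651e-05,  2.90084210e+00]), 'force': array([-0.83485006,  0.14597498, -0.02252896]), 'moment': array([-0.00016744, -0.01385979,  0.01733904]), 'finger_force': 0.0, 'grip_width': 0.08554210956220575}
```

View pics/top0.png

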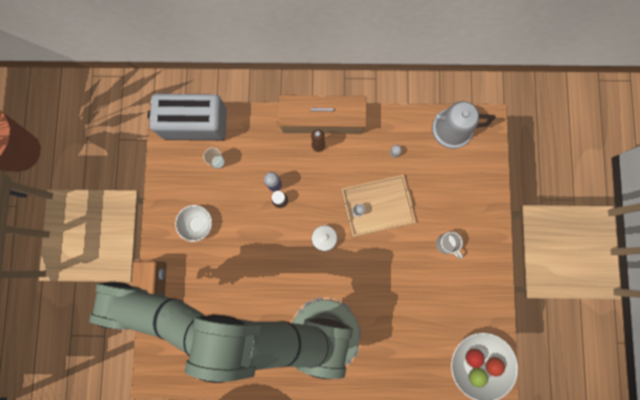

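View pics/side0.png

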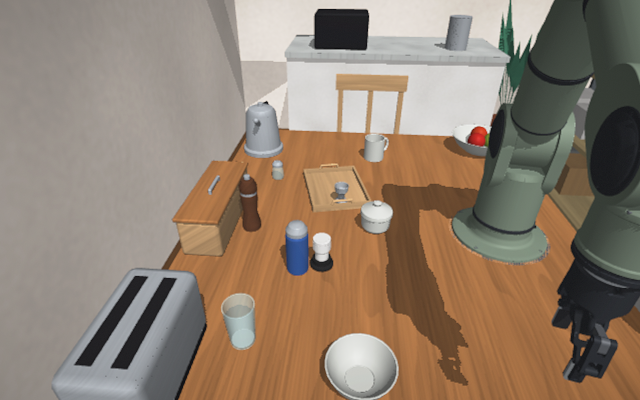

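Run:
```python
import cv2,numpy as np
s=cv2.imread("pics/side0.png")[155:275,240:400]; t=cv2.imread("pics/top0.png")[165:245,260:420]
r=lambda a:cv2.resize(a,None,fx=5,fy=5,interpolation=cv2.INTER_CUBIC)
cv2.imwrite("pics/s_c.png",r(s)); cv2.imwrite("pics/t_c.png",r(t))
```

```text
(no output)
```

View pics/s_c.png

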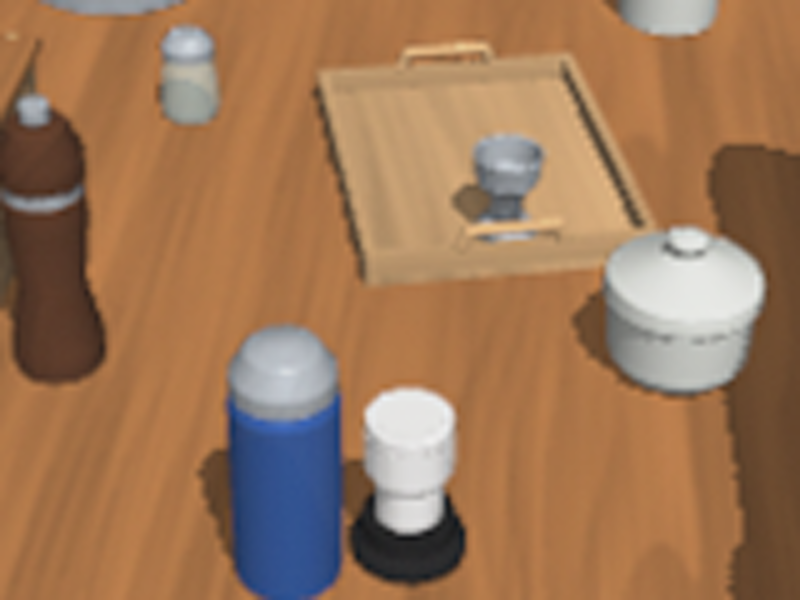

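View pics/t_c.png

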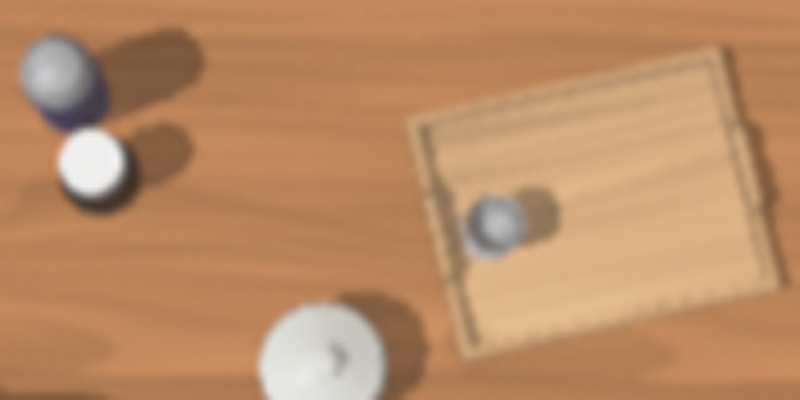

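```bash
cat > h.py <<'E'
import numpy as np,cv2
from workcell import *
def ray(n,u,v):
    c=camera_params(n);f=200/np.tan(np.radians(c["fovy"]/2));E=c["extrinsics"]
    d=E[:3,:3].T@np.array([(u-c["cx"])/f,(v-c["cy"])/f,1]);return -E[:3,:3].T@E[:3,3],d
def onz(n,u,v,z):
    o,d=ray(n,u,v);return (o+d*(z-o[2])/d[2])[:2]
def proj(n,p):
    c=camera_params(n);f=200/np.tan(np.radians(c["fovy"]/2));q=c["extrinsics"]@np.r_[p,1]
    return q[:2]/q[2]*f+[c["cx"],c["cy"]]
E
python3 - <<'E'
from h import *
np.set_printoptions(precision=4,suppress=True)
S=lambda x,y:(240+x/5,155+y/5)
T=lambda x,y:(260+x/5-.4,165+y/5-.4)
print("cap",onz("side",*S(410,412),.092),onz("top",*T(93,162),.092))
print("bottle holder bottom-ish/top",onz("side",*S(410,392+20),.092))
print("shaker top",[onz("top",*T(58,72),z) for z in (.118,.135,.155)])
print("shaker side: dome plane at y",onz("side",*S(285,400),.118),onz("side",*S(285,565),0.0))
for p in [(412,120),(725,48),(783,287),(465,357)]: print("tray top",onz("top",*T(*p),.024))
for p in [(320,72),(570,55),(655,228),(368,265)]: print("tray side",onz("side",*S(*p),.024))
# masks
im=cv2.imread("pics/side0.png").astype(int);b,g,r=im[...,0],im[...,1],im[...,2]
m=(b>r+50)&(b>80);m[:,:270]=0;m[:,320:]=0
ys,xs=np.nonzero(m);print("blue",xs.min(),xs.max(),ys.min(),ys.max(),xs.mean(),ys.mean())
im=cv2.imread("pics/side0.png")[225:275,305:340]
E
```

```text
cap [0.5321 0.1903] [0.5307 0.1865]
bottle holder bottom-ish/top [0.5321 0.1903]
shaker top [array([0.5971, 0.2127]), array([0.5941, 0.2108]), array([0.5905, 0.2085])]
shaker side: dome plane at y [0.5946 0.2185] [0.5981 0.2147]
tray top [ 0.5774 -0.0641]
tray top [ 0.6392 -0.3177]
tray top [ 0.4452 -0.3617]
tray top [ 0.3864 -0.1076]
tray side [ 0.6363 -0.3023]
tray side [ 0.4448 -0.3472]
tray side [ 0.3873 -0.105 ]
tray side [ 0.5758 -0.0441]
blue 286 307 234 274 297.0440587449933 254.89185580774367
```

Request:
send_rows(increments=[[[-40,-21,-20],[0,0,-3],1],[[-85,-44,-30],[0,0,-6],1],[[-130,-68,-30],[0,0,-9],1],[[-175,-92,-30],[0,0,-12],1],[[-220,-115,-30],[0,0,-15],1],[[-265,-139,-30],[0,0,-18],1],[[-310,-163,-30],[0,0,-21],1],[[-355,-186,-30],[0,0,-24],1],[[-400,-210,-30],[0,0,-27],1],[[-440,-231,-30],[0,0,-30],1]], newtons=60)

```text
clock: 1.1
position: [0.5204, 0.2778, 0.2612]
tool_rot: [-3.142, -0.0, -2.857]
force: [0.7, 1.0, 0.3]
grip_width: 0.0856
finger_force: 0.0
```

```bash
cat >> h.py <<'E'
from scipy.spatial.transform import Rotation as Ro
def delta(x,y,z,yaw):
    s=observe();R=Ro.from_euler("xyz",s["tool_rot"])
    d=R.inv().apply(np.array([x,y,z])-s["position"])*1000
    w=(R.inv()*Ro.from_euler("xyz",[np.pi,0,np.radians(yaw)])).as_rotvec(degrees=True)
    print("t",round(s["clock"],2),"pos",s["position"].round(4),"rpy",np.degrees(s["tool_rot"]).round(1),"F",s["force"].round(1),"w",round(s["grip_width"],4),"ff",round(s["finger_force"],1),"q",s["qpos"].round(2))
    print("shift",d.round(1),"turn",w.round(2))
E
python3 -c "
from h import *
delta(.5955,.212,.26,200)"
```

```text
t 1.1 pos [0.5204 0.2778 0.2612] rpy [-180.    -0.  -163.7] F [0.7 1.  0.3] w 0.0856 ff 0.0 q [-0.57  0.44 -0.02  1.66  0.01  1.05  1.25]
shift [-53.6 -84.3   1.2] turn [-0.   -0.02 -3.67]
```

Request:
send_rows(increments=[[[-27,-42,1],[0,0,-2],1],[[-53.6,-84.3,1.2],[0,0,-3.7],1],[[-53.6,-84.3,1.2],[0,0,-3.7],1],[[-53.6,-84.3,1.2],[0,0,-3.7],1],[[-53.6,-84.3,1.2],[0,0,-3.7],1]])

```text
clock: 1.6
position: [0.5935, 0.2143, 0.2598]
tool_rot: [3.141, -0.001, -2.793]
force: [-0.3, -0.0, -0.1]
grip_width: 0.0853
finger_force: 0.0
```

Run:
```python
from h import *
delta(.5955,.212,.086,200)
s=grab_frame("side");r=lambda a:cv2.resize(a,None,fx=4,fy=4,interpolation=cv2.INTER_CUBIC)
cv2.imwrite("pics/s1.png",r(s[145:285,220:400]))
p=observe()["position"]
for dy in (0,):
    print(proj("side",p),(proj("side",p)-[220,145])*4)
```

```text
t 1.6 pos [0.5935 0.2143 0.2598] rpy [ 180.   -0. -160.] F [-0.3 -0.  -0.1] w 0.0853 ff 0.0 q [-0.43  0.5  -0.01  1.55  0.01  1.09  1.47]
shift [ -1.2  -3.  173.8] turn [ 0.03 -0.04 -0.05]
[296.24792092 186.89328105] [304.99168366 167.57312418]
```

View pics/s1.png

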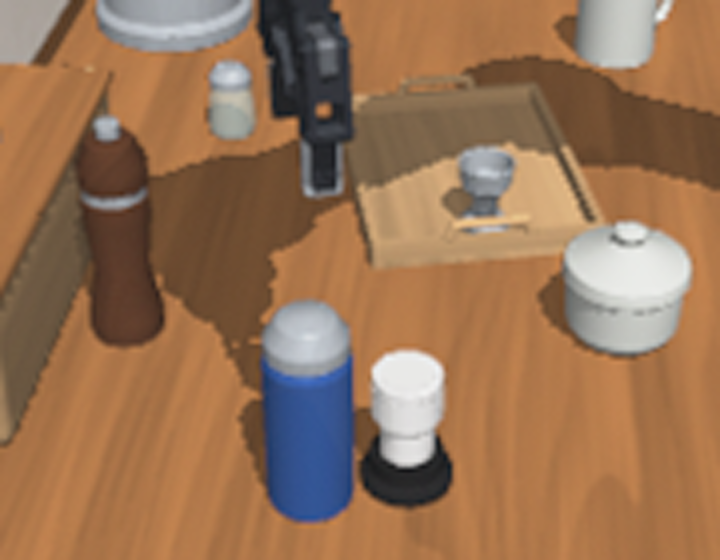

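Request:
send_rows(increments=[[[-0.5,-1,25],[0,0,0],1],[[-1,-2,55],[0,0,0],1],[[-1,-2,85],[0,0,0],1],[[-1,-2,110],[0,0,0],1],[[-1,-2,130],[0,0,0],1],[[-1,-2,145],[0,0,0],1],[[-1,-2,160],[0,0,0],1],[[-1,-2,173],[0,0,0],1],[[-1,-2,173],[0,0,0],1],[[-1,-2,173],[0,0,0],1]])

```text
clock: 2.65
position: [0.596, 0.2121, 0.0874]
tool_rot: [-3.142, 0.0, -2.794]
force: [1.3, 0.2, 0.3]
grip_width: 0.0852
finger_force: 0.0
```

Run:
```python
from h import *
delta(.5955,.212,.086,200)
s=grab_frame("side");t=grab_frame("top");r=lambda a,k:cv2.resize(a,None,fx=k,fy=k,interpolation=cv2.INTER_CUBIC)
cv2.imwrite("pics/s2.png",np.hstack([r(s[165:285,260:360],4),r(t[160:220,245:295],8)]))
```

```text
t 2.65 pos [0.596  0.2121 0.0874] rpy [-180.     0.  -160.1] F [1.3 0.2 0.3] w 0.0852 ff 0.0 q [-0.42  0.71 -0.02  1.69  0.02  0.75  1.47]
shift [0.5 0.1 1.4] turn [-0.    0.01 -0.09]
```

View pics/s2.png

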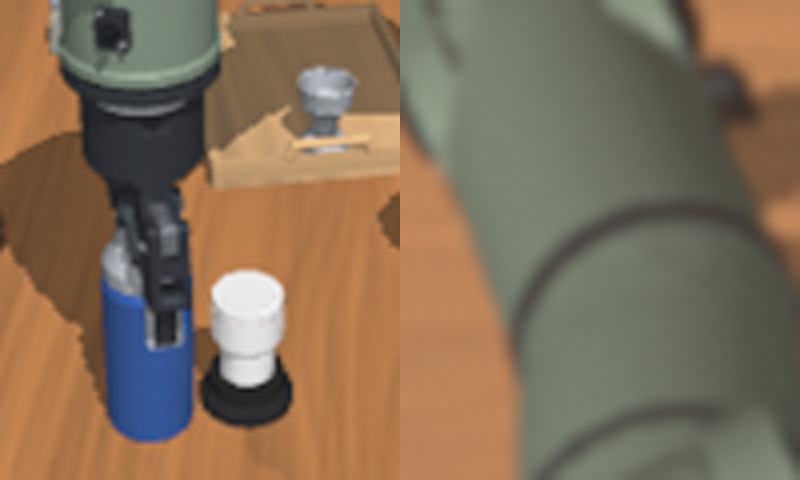

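Request:
send_rows(increments=[[[0,0,0],[0,0,0],-1],[[0,0,0],[0,0,0],-1],[[0,0,0],[0,0,0],-1],[[0,0,0],[0,0,0],-1],[[0,0,0],[0,0,0],-1],[[0,0,0],[0,0,0],-1],[[0,0,0],[0,0,0],-1],[[0,0,0],[0,0,0],-1]])

```text
clock: 3.55
position: [0.5962, 0.212, 0.0879]
tool_rot: [-3.142, 0.001, -2.794]
force: [-1.9, -0.7, 8.2]
grip_width: 0.0583
finger_force: 64.4
```

Request:
send_rows(increments=[[[0,0,-5],[0,0,0],-1],[[0,0,-15],[0,0,0],-1],[[0,0,-30],[0,0,0],-1],[[0,0,-50],[0,0,0],-1],[[0,0,-75],[0,0,0],-1],[[0,0,-95],[0,0,0],-1],[[0,0,-110],[0,0,0],-1],[[0,0,-115],[0,0,0],-1],[[0,0,-115],[0,0,0],-1]])

```text
clock: 4.45
position: [0.596, 0.212, 0.2027]
tool_rot: [3.142, 0.001, -2.794]
force: [-0.1, -0.7, -2.2]
grip_width: 0.0582
finger_force: 64.8
```

Run:
```python
from h import *
delta(.525,-.266,.202,140)
```

```text
t 4.45 pos [0.596  0.212  0.2027] rpy [ 1.800e+02  1.000e-01 -1.601e+02] F [-0.1 -0.7 -2.2] w 0.0582 ff 64.8 q [-0.42  0.56 -0.02  1.61  0.01  0.97  1.47]
shift [ 229.5 -425.3    0.5] turn [3.00e-02 5.00e-02 5.99e+01]
```

Request:
send_rows(increments=[[[5,-9,0],[0,0,1],-1],[[14,-25,0],[0,0,3],-1],[[28,-51,0],[0,0,7],-1],[[46,-85,0],[0,0,12],-1],[[64,-119,0],[0,0,17],-1],[[83,-153,0],[0,0,22],-1],[[101,-187,0],[0,0,26],-1],[[119,-221,0],[0,0,31],-1],[[138,-255,0],[0,0,36],-1],[[156,-289,0],[0,0,41],-1]])

```text
clock: 5.45
position: [0.5457, -0.1159, 0.2017]
tool_rot: [-3.141, -0.001, 2.766]
force: [0.6, 0.5, -2.7]
grip_width: 0.058
finger_force: 64.8
```

Run:
```python
from h import *
delta(.525,-.266,.202,140)
```

```text
t 5.45 pos [ 0.5457 -0.1159  0.2017] rpy [-1.800e+02 -1.000e-01  1.585e+02] F [ 0.6  0.5 -2.7] w 0.058 ff 64.8 q [-0.05  0.46  0.2   1.82 -0.12  0.88  1.41]
shift [ -35.7 -147.2   -0.3] turn [-0.04 -0.04 18.5 ]
```

Request:
send_rows(increments=[[[-8,-34,0],[0,0,4],-1],[[-16,-66,0],[0,0,8],-1],[[-23,-95,0],[0,0,12],-1],[[-29,-120,0],[0,0,15],-1],[[-33,-137,0],[0,0,17],-1],[[-35.5,-147,0],[0,0,18.5],-1],[[-35.5,-147,0],[0,0,18.5],-1],[[-35.5,-147,0],[0,0,18.5],-1],[[-35.5,-147,0],[0,0,18.5],-1]])

```text
clock: 6.35
position: [0.5281, -0.2615, 0.202]
tool_rot: [3.141, -0.0, 2.453]
force: [0.2, 0.4, -2.8]
grip_width: 0.058
finger_force: 64.8
```

Run:
```python
from h import *
delta(.525,-.266,.096,140)
```

```text
t 6.35 pos [ 0.5281 -0.2615  0.202 ] rpy [180.   -0.  140.5] F [ 0.2  0.4 -2.8] w 0.058 ff 64.8 q [ 0.15  0.52  0.3   1.74 -0.18  0.91  1.41]
shift [ -0.5  -5.4 106. ] turn [ 0.02 -0.02  0.52]
```

Request:
send_rows(increments=[[[0,-2,8],[0,0,0],-1],[[0,-3,22],[0,0,0],-1],[[0,-4,40],[0,0,0],-1],[[0,-4,60],[0,0,0],-1],[[0,-4,78],[0,0,0],-1],[[0,-4,91],[0,0,0],-1],[[0,-4,99],[0,0,0],-1],[[0,-4,103],[0,0,0],-1],[[0,-4,104.5],[0,0,0],-1],[[0,-4,105],[0,0,0],-1]])

```text
clock: 7.35
position: [0.5254, -0.266, 0.0975]
tool_rot: [3.141, 0.001, 2.45]
force: [-0.1, -0.1, -2.6]
grip_width: 0.0579
finger_force: 64.8
```

Request:
send_rows(increments=[[[0,0,0.5],[0,0,0],-1],[[0,0,1],[0,0,0],-1],[[0,0,1.5],[0,0,0],-1],[[0,0,1.5],[0,0,0],-1]])

```text
clock: 7.75
position: [0.5252, -0.2659, 0.0957]
tool_rot: [3.142, 0.0, 2.451]
force: [0.9, -0.0, -1.8]
grip_width: 0.058
finger_force: 64.8
```

Request:
send_rows(increments=[[[0,0,0.5],[0,0,0],-1],[[0,0,1],[0,0,0],-1],[[0,0,1],[0,0,0],-1]])

```text
clock: 8.05
position: [0.5253, -0.266, 0.095]
tool_rot: [3.141, 0.0, 2.45]
force: [-2.6, 0.3, 3.7]
grip_width: 0.0581
finger_force: 65.7
```

Touching the floor; release.

Request:
send_rows(increments=[[[0,0,0],[0,0,0],-0.2],[[0,0,0],[0,0,0],1],[[0,0,0],[0,0,0],1],[[0,0,0],[0,0,0],1],[[0,0,0],[0,0,0],1],[[0,0,0],[0,0,0],1],[[0,0,0],[0,0,0],1],[[0,0,0],[0,0,0],1]])

```text
clock: 8.85
position: [0.5252, -0.2659, 0.0946]
tool_rot: [-3.142, -0.0, 2.45]
force: [-0.7, 0.5, -0.6]
grip_width: 0.0855
finger_force: 0.0
```

Request:
send_rows(increments=[[[0,0,-10],[0,0,0],1],[[0,0,-30],[0,0,0],1],[[0,0,-60],[0,0,0],1],[[0,0,-90],[0,0,0],1],[[0,0,-110],[0,0,0],1],[[0,0,-110],[0,0,0],1]])

```text
clock: 9.45
position: [0.5263, -0.2666, 0.2081]
tool_rot: [3.14, 0.004, 2.45]
force: [0.0, 0.9, 0.1]
grip_width: 0.0856
finger_force: 0.0
```

Run:
```python
from h import *
delta(.5312,.188,.22,80)
s=grab_frame("side");t=grab_frame("top");r=lambda a,k:cv2.resize(a,None,fx=k,fy=k,interpolation=cv2.INTER_CUBIC)
cv2.imwrite("pics/s3.png",np.hstack([r(s[125:275,260:360],4),r(t[165:240,265:315],8)]))
```

```text
t 9.45 pos [ 0.5263 -0.2666  0.2081] rpy [179.9   0.3 140.4] F [0.  0.9 0.1] w 0.0856 ff 0.0 q [ 0.16  0.51  0.3   1.74 -0.18  0.92  1.41]
shift [286.  353.4 -12.6] turn [ 0.22  0.18 60.39]
```

View pics/s3.png

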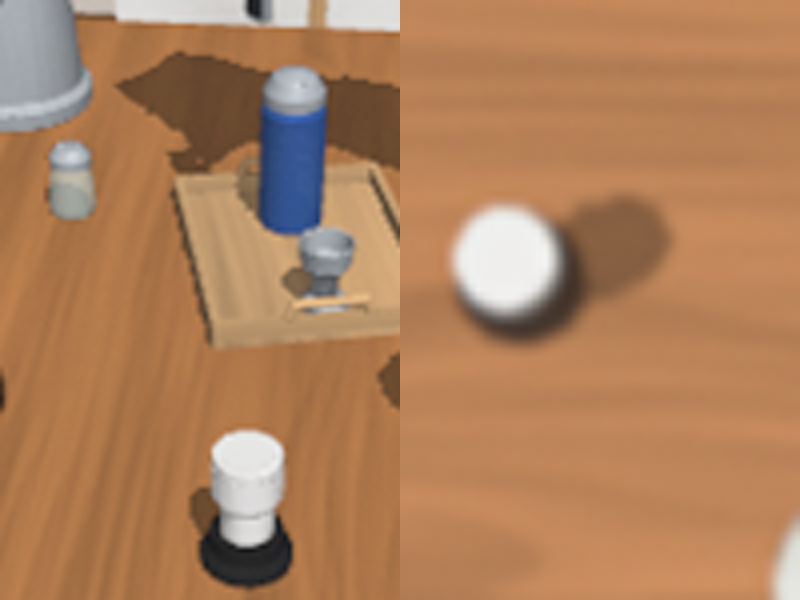

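Run:
```python
from h import *
np.set_printoptions(precision=4,suppress=True)
t=grab_frame("top");s=grab_frame("side")
def blob(im,box,f):
    x0,y0,x1,y1=box;a=im[y0:y1,x0:x1].astype(float);m=f(a).astype(np.uint8)
    n,l,st,c=cv2.connectedComponentsWithStats(m);k=1+np.argmax(st[1:,4]);return c[k]+[x0,y0],st[k]+[x0,y0,0,0,0]
w=lambda a:(a.min(2)>120)&(a.max(2)-a.min(2)<40)
c,st=blob(t,(265,180,295,215),w);print("top cap",c,st,onz("top",*c,.092))
c,st=blob(s,(300,220,345,275),w);print("side white",c,st)
cap=s[220:275,322];print(cap.mean(1).round())
for xy in ((.5321,.1903),(.5307,.1865),(.5314,.1885)): print(proj("side",[*xy,.092]),proj("top",[*xy,.092]))
b=lambda a:(a[...,0]>a[...,2]+50)&(a[...,0]>80)
c,st=blob(s,(310,130,350,200),b);print("side shaker",c,st,"pred",proj("side",[.5253,-.266,.07]))
```

```text
top cap [277.9 197.1] [272 191  13  13 140] [0.5303 0.1877]
side white [321.4792 246.0671] [313 233  18  29 432]
[125. 125. 125. 125. 125. 125. 125. 126. 126. 126. 125. 122. 162. 222.
 231. 229. 229. 229. 229. 229. 229. 229. 228. 232. 231. 219. 219. 220.
 219. 219. 219. 220. 221. 208. 185. 222. 221. 220. 219. 221. 214. 153.
  30.  39.  39.  40.  39.  45.  46.  44.  38.  49.  85. 109. 106.]
[322.008  237.4014] [277.2347 196.6459]
[322.6357 236.5341] [278.1989 197.0112]
[322.3197 236.9907] [277.6912 196.8283]
side shaker [332.7553 167.0306] [326 152  15  31 425] pred [332.7082 164.4139]
```

Request:
send_rows(increments=[[[8,10,-3],[0,0,2],1],[[30,37,-6],[0,0,6],1],[[57,71,-12],[0,0,12],1],[[86,106,-12],[0,0,18],1],[[114,141,-12],[0,0,24],1],[[143,177,-12],[0,0,30],1],[[172,212,-12],[0,0,36],1],[[200,247,-12],[0,0,42],1],[[229,283,-12],[0,0,48],1],[[250,309,-12],[0,0,54],1]])

```text
clock: 10.65
position: [0.5288, 0.1347, 0.2158]
tool_rot: [-3.14, 0.0, 1.506]
force: [0.3, -0.1, -0.0]
grip_width: 0.0852
finger_force: 0.0
```

Run:
```python
from h import *
delta(.5315,.1885,.16,80)
```

```text
t 10.65 pos [0.5288 0.1347 0.2158] rpy [-179.9    0.    86.3] F [ 0.3 -0.1 -0. ] w 0.0852 ff 0.0 q [-0.72  0.46  0.5   1.85 -0.27  0.91 -0.16]
shift [53.9 -0.7 55.8] turn [-0.07  0.02  6.27]
```

Request:
send_rows(increments=[[[25,0,10],[0,0,3],1],[[45,-0.5,30],[0,0,6],1],[[54,-0.7,50],[0,0,6.3],1],[[54,-0.7,56],[0,0,6.3],1],[[54,-0.7,56],[0,0,6.3],1],[[54,-0.7,56],[0,0,6.3],1],[[54,-0.7,56],[0,0,6.3],1]])

```text
clock: 11.35
position: [0.5327, 0.1848, 0.1615]
tool_rot: [3.141, -0.001, 1.397]
force: [0.1, 0.6, 0.4]
grip_width: 0.0853
finger_force: 0.0
```

Run:
```python
from h import *
delta(.5315,.1885,.055,80)
```

```text
t 11.35 pos [0.5327 0.1848 0.1615] rpy [179.9  -0.   80. ] F [0.1 0.6 0.4] w 0.0853 ff 0.0 q [-0.78  0.56  0.48  1.85 -0.35  0.81 -0.29]
shift [  3.4  -1.9 106.5] turn [ 0.05 -0.04  0.04]
```

Request:
send_rows(increments=[[[2,-1,15],[0,0,0],1],[[3.4,-1.5,35],[0,0,0],1],[[3.4,-1.9,55],[0,0,0],1],[[3.4,-1.9,72],[0,0,0],1],[[3.4,-1.9,87],[0,0,0],1],[[3.4,-1.9,98],[0,0,0],1],[[3.4,-1.9,104],[0,0,0],1],[[3.4,-1.9,106],[0,0,0],1],[[3.4,-1.9,106],[0,0,0],1],[[3.4,-1.9,106],[0,0,0],1]])

```text
clock: 12.35
position: [0.5312, 0.1892, 0.0551]
tool_rot: [3.141, -0.0, 1.398]
force: [-0.3, -0.3, -0.3]
grip_width: 0.0854
finger_force: 0.0
```

Run:
```python
from h import *
delta(.5315,.1885,.055,80)
s=grab_frame("side");t=grab_frame("top");r=lambda a,k:cv2.resize(a,None,fx=k,fy=k,interpolation=cv2.INTER_CUBIC)
cv2.imwrite("pics/s4.png",r(s[190:285,280:370],6))
```

```text
t 12.35 pos [0.5312 0.1892 0.0551] rpy [180.   -0.   80.1] F [-0.3 -0.3 -0.3] w 0.0854 ff 0.0 q [-0.71  0.72  0.38  1.9  -0.44  0.6  -0.22]
shift [-0.7  0.4  0.1] turn [ 0.04 -0.03  0.1 ]
```

View pics/s4.png

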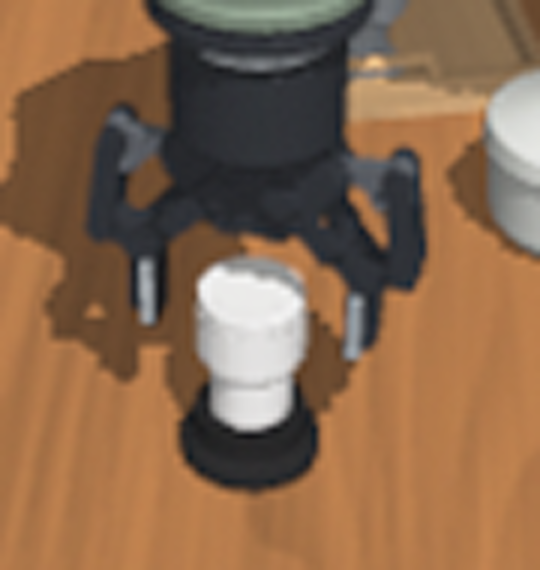

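Request:
send_rows(increments=[[[0,0,0],[0,0,0],-1],[[0,0,0],[0,0,0],-1],[[0,0,0],[0,0,0],-1],[[0,0,0],[0,0,0],-1],[[0,0,0],[0,0,0],-1],[[0,0,0],[0,0,0],-1],[[0,0,0],[0,0,0],-1],[[0,0,0],[0,0,0],-1],[[0,0,0],[0,0,0],-1]], newtons=70)

```text
clock: 13.35
position: [0.5319, 0.1891, 0.0551]
tool_rot: [3.14, -0.001, 1.398]
force: [5.3, -1.4, 5.6]
grip_width: 0.046
finger_force: 70.8
```

Run:
```python
from h import *
delta(.5315,.1885,.049,80)
```

```text
t 13.35 pos [0.5319 0.1891 0.0551] rpy [179.9  -0.   80.1] F [ 5.3 -1.4  5.6] w 0.046 ff 70.8 q [-0.71  0.72  0.38  1.9  -0.44  0.6  -0.22]
shift [-0.7 -0.3  6.1] turn [ 0.11 -0.04  0.09]
```

Request:
send_rows(increments=[[[0,0.5,1],[0,0,0],-1],[[0,1,2],[0,0,0],-1],[[0,1,3],[0,0,0],-1],[[0,1,4],[0,0,0],-1],[[0,1,5],[0,0,0],-1],[[0,1,5.5],[0,0,0],-1],[[0,1,6],[0,0,0],-1],[[0,1,6],[0,0,0],-1],[[0,1,6],[0,0,0],-1],[[0,1,6],[0,0,0],-1]])

```text
clock: 14.35
position: [0.5319, 0.1891, 0.0489]
tool_rot: [-3.142, -0.0, 1.398]
force: [-0.8, -0.1, 7.9]
grip_width: 0.0462
finger_force: 70.8
```

Request:
send_rows(increments=[[[0,0,0],[0,0,-3],-1],[[0,0,0],[0,0,-6],-1],[[0,0,0],[0,0,-10],-1],[[0,0,0],[0,0,-14],-1],[[0,0,0],[0,0,-18],-1],[[0,0,0],[0,0,-22],-1],[[0,0,0],[0,0,-26],-1],[[0,0,0],[0,0,-30],-1],[[0,0,0],[0,0,-30],-1]])

```text
clock: 15.25
position: [0.532, 0.1891, 0.049]
tool_rot: [3.141, -0.0, 1.924]
force: [-0.6, -0.3, 8.6]
grip_width: 0.0461
finger_force: 70.9
```

Run:
```python
from h import *
delta(.5319,.1891,.049,140); print(observe()["moment"].round(3))
```

```text
t 15.25 pos [0.532  0.1891 0.049 ] rpy [180.   -0.  110.3] F [-0.6 -0.3  8.6] w 0.0461 ff 70.9 q [-0.61  0.7   0.23  1.9  -0.28  0.57  0.16]
shift [ 0.  -0.1 -0. ] turn [ 2.000e-02 -2.000e-02 -2.974e+01]
[-0.063  0.104  0.025]
```

Request:
send_rows(increments=[[[0,0,0],[0,0,-4],-1],[[0,0,0],[0,0,-8],-1],[[0,0,0],[0,0,-12],-1],[[0,0,0],[0,0,-16],-1],[[0,0,0],[0,0,-20],-1],[[0,0,0],[0,0,-24],-1],[[0,0,0],[0,0,-28],-1],[[0,0,0],[0,0,-31],-1],[[0,0,0],[0,0,-31],-1],[[0,0,0],[0,0,-31],-1]])

```text
clock: 16.25
position: [0.532, 0.1891, 0.0489]
tool_rot: [3.141, -0.0, 2.463]
force: [-0.5, 1.0, 8.3]
grip_width: 0.0459
finger_force: 70.9
```

Run:
```python
from h import *
delta(.5319,.1891,.135,140); print(observe()["moment"].round(3))
```

```text
t 16.25 pos [0.532  0.1891 0.0489] rpy [180.   -0.  141.1] F [-0.5  1.   8.3] w 0.0459 ff 70.9 q [-0.51  0.69  0.09  1.89 -0.11  0.57  0.54]
shift [  0.1   0.  -86.1] turn [ 0.02 -0.    1.11]
[-0.003  0.1   -0.004]
```

Lift: slowly first, watching the force.

Request:
send_rows(increments=[[[0,0,-2],[0,0,0],-1],[[0,0,-4],[0,0,0],-1],[[0,0,-6],[0,0,0],-1],[[0,0,-8],[0,0,0],-1],[[0,0,-10],[0,0,0],-1]])

```text
clock: 16.75
position: [0.5316, 0.189, 0.0585]
tool_rot: [-3.141, -0.0, 2.463]
force: [0.3, 0.0, 0.2]
grip_width: 0.0462
finger_force: 71.5
```

Request:
send_rows(increments=[[[0,0,-5],[0,0,0],-1],[[0,0,-15],[0,0,0],-1],[[0,0,-28],[0,0,0],-1],[[0,0,-42],[0,0,0],-1],[[0,0,-56],[0,0,0],-1],[[0,0,-68],[0,0,0],-1],[[0,0,-75],[0,0,0],-1],[[0,0,-77],[0,0,0],-1],[[0,0,-77],[0,0,0],-1],[[0,0,-77],[0,0,0],-1]])

```text
clock: 17.75
position: [0.5317, 0.1889, 0.1351]
tool_rot: [-3.141, -0.0, 2.463]
force: [-0.2, 0.0, 0.0]
grip_width: 0.0465
finger_force: 71.5
```

Run:
```python
from h import *
delta(.5319,.1891,.135,140); print(np.abs(observe()["qd"]).max())
s=grab_frame("side");r=lambda a,k:cv2.resize(a,None,fx=k,fy=k,interpolation=cv2.INTER_CUBIC)
cv2.imwrite("pics/s5.png",r(s[125:285,260:400],3.5))
```

```text
t 17.75 pos [0.5317 0.1889 0.1351] rpy [-180.    -0.   141.1] F [-0.2  0.   0. ] w 0.0465 ff 71.5 q [-0.53  0.55  0.12  1.85 -0.09  0.74  0.53]
shift [-0.1  0.3  0.1] turn [-0.04 -0.02  1.1 ]
0.0036421582822627075
```

View pics/s5.png

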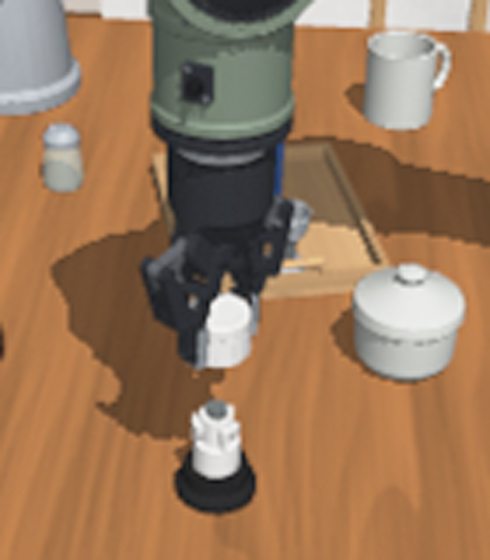

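The picture shows the cap in the fingers at about (228, 330), upright, above the open neck at about (217, 410).

```bash
python3 -c "
from workcell import *
print(job_done())"
```

```text
the job is handed in; nothing more can be done
None
```

I handed the job in at about 18 s. The shaker is standing on the tray's free half, let go of, and the cap is off and held upright about 8 cm above the open bottle. No verdict came back from the hand-in.

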